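# Line up the reagent bottles by size beside the stirrer

## Task

Line up the four brown reagent bottles by size on the row of black rubber discs, one bottle standing centred on each disc: the smallest on the disc next to the magnetic stirrer, then rising in size to the largest at the other end of the row. Keep the bottles upright all the time, and leave the glass flask where it stands.

Things in the scene. Friction and masses are not known exactly. Their poses are not given: they have to be found in the camera images.
- bottle_30: The smallest of the four loose brown-glass reagent bottles with black screw caps and a white paper band: body 34 mm in diameter, 78 mm tall over the cap; the cap is 26 mm in diameter and 24 mm high, with a 6 mm neck and then a sloping shoulder under it. Closed, rigid, a good grip by the cap from above. Origin: centre of the underside; z up along its axis. Starts upright on the bench.
- bottle_60: The second smallest of the four loose brown-glass reagent bottles with black screw caps and a white paper band: body 44 mm in diameter, 98 mm tall over the cap; the cap is 30 mm in diameter and 24 mm high, with a 6 mm neck and then a sloping shoulder under it. Closed, rigid, a good grip by the cap from above. Origin: centre of the underside; z up along its axis. Starts upright on the bench.
- bottle_125: The second largest of the four loose brown-glass reagent bottles with black screw caps and a white paper band: body 54 mm in diameter, 122 mm tall over the cap; the cap is 33 mm in diameter and 24 mm high, with a 6 mm neck and then a sloping shoulder under it. Closed, rigid, a good grip by the cap from above. Origin: centre of the underside; z up along its axis. Starts upright on the bench.
- bottle_250: The largest of the four loose brown-glass reagent bottles with black screw caps and a white paper band: body 64 mm in diameter, 150 mm tall over the cap; the cap is 36 mm in diameter and 24 mm high, with a 6 mm neck and then a sloping shoulder under it. Closed, rigid, a good grip by the cap from above. Origin: centre of the underside; z up along its axis. Starts upright on the bench.
- pad_a: Black rubber disc, 68 mm in diameter and 3 mm thick, fixed on a low white board (100 x 400 mm, 14 mm high, fixed to the bench) that carries a row of four such discs about 100 mm apart; this is the one at the -y end (robot's right is -y). Origin: centre of its underside, 14 mm above the bench; its top is 17 mm above the bench.
- pad_b: Black rubber disc, 68 mm in diameter and 3 mm thick, fixed on a low white board (100 x 400 mm, 14 mm high, fixed to the bench) that carries a row of four such discs about 100 mm apart; this is the one second from the -y end (robot's right is -y). Origin: centre of its underside, 14 mm above the bench; its top is 17 mm above the bench.
- pad_c: Black rubber disc, 68 mm in diameter and 3 mm thick, fixed on a low white board (100 x 400 mm, 14 mm high, fixed to the bench) that carries a row of four such discs about 100 mm apart; this is the one third from the -y end (robot's right is -y). Origin: centre of its underside, 14 mm above the bench; its top is 17 mm above the bench.
- pad_d: Black rubber disc, 68 mm in diameter and 3 mm thick, fixed on a low white board (100 x 400 mm, 14 mm high, fixed to the bench) that carries a row of four such discs about 100 mm apart; this is the one at the +y end (robot's right is -y). Origin: centre of its underside, 14 mm above the bench; its top is 17 mm above the bench.
- stirrer: Magnetic stirrer: fixed white box 120 x 120 mm, with a round steel plate on top, 54 mm high in all, standing just past one end of the row of discs (either end; centre about 125 mm from the end disc's). A small open glass dish (92 mm across, 42 mm high, fixed) stands past the other end. Origin: centre of its underside, on the bench.
- flask: Clear glass conical flask with a black stopper, loose, 64 mm in diameter at the base and 118 mm tall, standing among the bottles; a bystander to be left alone. Origin: centre of its underside.
Mind the look-alikes: they are no part of the job. Leave any yellow look-alike of the bottle_60 alone.

How it is judged:
At the end, for the whole second after the job is handed in: The four bottles stand upright (within 0.1 rad) and at rest on the four discs, each within 14 mm of its disc's centre, in order of size with the smallest on the disc nearest the stirrer and the largest on the disc farthest from it (((horizontal distance between stirrer and pad_a below 0.25 m and horizontal distance between bottle_30 and pad_a below 0.014 m and z of bottle_30 in the frame of pad_a between -0.002 and 0.008 m and horizontal distance between bottle_60 and pad_b below 0.014 m and z of bottle_60 in the frame of pad_b between -0.002 and 0.008 m and horizontal distance between bottle_125 and pad_c below 0.014 m and z of bottle_125 in the frame of pad_c between -0.002 and 0.008 m and horizontal distance between bottle_250 and pad_d below 0.014 m and z of bottle_250 in the frame of pad_d between -0.002 and 0.008 m) or (horizontal distance between stirrer and pad_d below 0.25 m and horizontal distance between bottle_30 and pad_d below 0.014 m and z of bottle_30 in the frame of pad_d between -0.002 and 0.008 m and horizontal distance between bottle_60 and pad_c below 0.014 m and z of bottle_60 in the frame of pad_c between -0.002 and 0.008 m and horizontal distance between bottle_125 and pad_b below 0.014 m and z of bottle_125 in the frame of pad_b between -0.002 and 0.008 m and horizontal distance between bottle_250 and pad_a below 0.014 m and z of bottle_250 in the frame of pad_a between -0.002 and 0.008 m)) and angle between each of bottle_30, bottle_60, bottle_125, bottle_250's own z axis and vertical below 0.1 rad and linear speed of each of bottle_30, bottle_60, bottle_125, bottle_250 below 0.02 m/s and angular speed of each of bottle_30, bottle_60, bottle_125, bottle_250 below 0.2 rad/s); the robot touches nothing.
It fails at once if a bottle is tipped more than 0.6 rad (angle between any of bottle_30, bottle_60, bottle_125, bottle_250's own z axis and vertical above 0.6 rad).
It fails at once if the flask is moved more than 25 mm (distance of flask from where it was at the start of the episode above 0.025 m).
It also fails if it takes over 112 s, if anything falls off the work surface, if the arm or the gripper's body presses on something with over 40 N, if the wrist force passes 120 N, or if a joint passes its speed limit or range.

## Robot

A 6-joint arm with a two-finger parallel gripper is mounted at the origin on the work surface. World frame = base frame: x ahead of the robot, y to its left, z up, the work surface at z = 0. Lengths are in m, angles in rad, forces in N, time in s.
With the tool pointing down it reaches from about 0.35 to 0.725 m from the base axis. Payload 4.3 kg.
Tool frame: the origin (TCP) lies midway between the tips of the shut fingers; the grasp point (between the pads) lies manip.grip_depth behind it (manip.grip_depth is the distance from the TCP to the grasp point, in m); z points along the fingers, y is the direction in which the jaws open and shut (so a half turn about z gives the same grasp; the last joint's range is limited). The gripper opens to 85 mm and grips with 20 to 120 N. Pads are 22 mm wide; open, the fingers measure 114 mm over their backs; the gripper's body (76 mm by 85 mm) begins 54 mm behind the grasp point. The pads swing forward as they close: fully open they stand 13 mm farther back than shut.
Start: joints at [-1.423, 0.377, 0.081, 1.274, 0, 1.46], TCP at [0.147, -0.556, 0.231] pointing down, gripper open.
Joint ranges: [-2.72, 2.72], [-0.84, 1.66], [-1.02, 1.22], [-1.77, 2.12], [-1.37, 1.28], [-3.14, 3.14]. Speed limits (rad/s): [2.57, 2.57, 3.14, 3.14, 3.14, 3.14].

## Interface

Orientations are given as a 3x3 rotation matrix whose columns are the frame's x, y, z axes.
In Python, from station import manip, viewer, boxes_of, masks_of, tip_of gives the robot as it stands. The module is installed in compiled form; this text tells all that it offers.
- The arm moves only by the tool carry_out, never from a script. Its argument "rows" is a list of rows, each an object with "slide": the shift along the world's x, y, z in m, a list of three; "turn": the turn, a rotation vector about the world's x, y, z in degrees, a list of three; "claw": the gripper command: -1 is fully open, 1 is shut, values between are in proportion. In form: [{"slide": [x, y, z], "turn": [ax, ay, az], "claw": claw}, ...]. A call has 1 to 8 rows; each row shifts and turns the commanded pose from where the row before left it; what a row does not reach is not made up. A row lasts 1/10 s, in which the tool goes at most 50 mm and 8.59 degrees, less where a joint would pass 70% of its speed; a pose out of reach is approached as far as the arm can. A call with a gripper value outside its range is refused whole. The fingers move at their own pace and stop on an object; "newtons" is the grip in N (left out, the last holds). Time passes only in rows, so rows that do not move let the fingers close. It gives the time, the measured TCP pose, the force and the opening at its end, in the units of the state.
- manip.get_obs(): the state, without advancing time (a new reading comes with each control period).
- viewer.read_camera(name): name is "side" or "top"; returns a dict with "pixels" (400x640x3 uint8, red, green, blue), "camera_matrix" (3x3 intrinsics, pixels), "xyz" and "rotation" of the camera in the world. Camera axes: x right, y down, z forward; pixel columns grow to the right and rows downward; lengths in m; the calibration is good to about 2 mm. A picture is of the moment at which its call begins. There is no depth.
- manip.finish_job(): hands the job in, once; it reports no verdict.
Trained networks look in a picture, given as the dict that the camera call returned (one of the last four; its "shot" number tells which), for a name from the list of things; names that differ only in an ending like _2 or _b are one class to them, and where a whole thing is asked for, a point or a joint stands for the part that bears it (a point fixed in the world has none). Each returns a list of dicts, best first, with "confidence" (0 to 1); they miss things now and then, are a little off and sometimes report something else, mostly with a low value. They report only what shows in the picture. A call takes as long as a camera call. They do not tell look-alikes from the thing itself.
- boxes_of(query, picture): "location" ([x, y, z] in m, in the coordinates of the camera as it stood for that picture, good to about 4 mm: the middle of the surface that is visible of it).
- masks_of(query, picture): "mask" (400x640 bool, what is visible of it).
- tip_of(query, picture): "location" ([x, y, z] in m, in the coordinates of the camera as it stood for that picture, good to about 4 mm: a listed point, or the origin of a listed thing).
The state is a dict: "time": time; "joints": joint angles; "joint_vel": joint speeds; "joint_efforts": joint torques, N m; "eef_pos": TCP position; "orientation": TCP orientation; "force": force on the tool from outside, world axes, zero at the start; "wrist_torque": the same for the moment, N m; "opening": opening from 0.0 (shut) to 1.0 (fully open).
Only numpy, scipy, OpenCV 4.12 (cv2) and the standard library are available. Lean on these libraries where they do the work, as an engineer would, in place of code of your own. Each camera call takes 0.05 s, during which the arm holds its last target.

## Working session

There is one attempt and no reset: what is moved stays moved. The work goes in short steps, Python scripts to look and compute and a tool call to move; the robot and the scene stay as the last step left them, time stands still between calls to the robot, and variables do not carry over. Pictures are saved under pics/ and viewed, and the job is handed in when it is done.

Besides the shell and the picture viewer there is one more tool, called after "Call:" in YAML: its name, and indented under it one key for each argument. carry_out: Moves the arm, as the interface text tells. Its arguments: {"type":"object","properties":{"rows":{"type":"array"},"newtons":{"type":"number"}},"required":["rows"]}

```bash
mkdir -p pics; python3 - <<'E'
from station import manip, viewer, boxes_of, masks_of, tip_of
import cv2, numpy as np
o=manip.get_obs(); print(o['time'],o['eef_pos'],o['orientation'],o['opening'],manip.grip_depth)
for n in ['top','side']:
    p=viewer.read_camera(n); cv2.imwrite(f'pics/{n}0.png',p['pixels'][:,:,::-1])
    R=np.array(p['rotation']);t=np.array(p['xyz']); print(n,t,R.tolist(),p['camera_matrix'])
    for q in ['bottle_30','bottle_60','bottle_125','bottle_250','pad_a','pad_b','pad_c','pad_d','stirrer','flask']:
        for d in tip_of(q,p):
            l=np.array(d['location']);K=np.array(p['camera_matrix']);u=K@l
            print(n,q,round(d['confidence'],2),(R@l+t).round(3),(u[:2]/u[2]).round())
E
```

```text
0.0 [ 0.14650214 -0.55534039  0.23035757] [[ 9.66944200e-01  2.54987841e-01 -3.38483617e-04]
 [ 2.54987993e-01 -9.66942070e-01  2.03886935e-03]
 [ 1.92592847e-04 -2.05778215e-03 -9.99997864e-01]] 0.9983042936385608 0.0187
top [ 0.48430212 -0.00393137  0.84442118] [[0.024816460847201755, -0.9973585541685673, 0.06826461526884986], [-0.999562163384587, -0.023654701222391612, 0.017774606606149806], [-0.016112876867378483, -0.068675829349664, -0.9975089000415948]] [[393.36421319   0.         318.81389648]
 [  0.         393.36421319 198.88501197]
 [  0.           0.           1.        ]]
top bottle_30 0.91 [ 0.46   0.003 -0.006] [322. 237.]
top bottle_30 0.8 [ 0.435  0.165 -0.001] [246. 247.]
top bottle_30 0.72 [ 0.415 -0.337 -0.001] [482. 263.]
top bottle_30 0.67 [ 0.464 -0.154 -0.004] [395. 237.]
top bottle_30 0.56 [ 0.371 -0.039 -0.001] [341. 280.]
top bottle_60 0.91 [ 0.46   0.003 -0.006] [322. 237.]
top bottle_60 0.8 [ 0.435  0.165 -0.001] [246. 247.]
top bottle_60 0.72 [ 0.415 -0.337 -0.001] [482. 263.]
top bottle_60 0.67 [ 0.464 -0.154 -0.004] [395. 237.]
top bottle_60 0.56 [ 0.37
[... 3319 characters left out ...]
]
side pad_c 0.9 [0.66  0.135 0.009] [240. 219.]
side pad_c 0.67 [0.663 0.033 0.015] [265. 197.]
side pad_c 0.65 [ 0.666 -0.167  0.013] [308. 163.]
side pad_c 0.58 [ 0.667 -0.056  0.016] [285. 180.]
side pad_c 0.54 [ 0.438  0.169 -0.001] [296. 267.]
side pad_c 0.22 [ 0.673 -0.291  0.002] [330. 147.]
side pad_d 0.9 [0.66  0.135 0.009] [240. 219.]
side pad_d 0.67 [0.663 0.033 0.015] [265. 197.]
side pad_d 0.65 [ 0.666 -0.167  0.013] [308. 163.]
side pad_d 0.58 [ 0.667 -0.056  0.016] [285. 180.]
side pad_d 0.54 [ 0.438  0.169 -0.001] [296. 267.]
side pad_d 0.22 [ 0.673 -0.291  0.002] [330. 147.]
side stirrer 0.75 [ 0.67  -0.29   0.004] [330. 147.]
side flask 0.67 [0.38  0.333 0.001] [269. 326.]
```

View pics/top0.png

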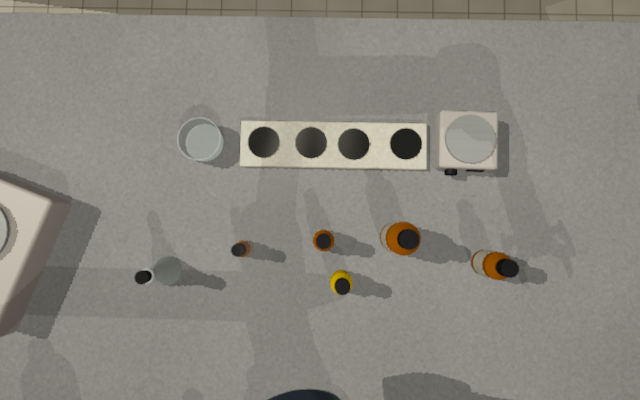

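View pics/side0.png

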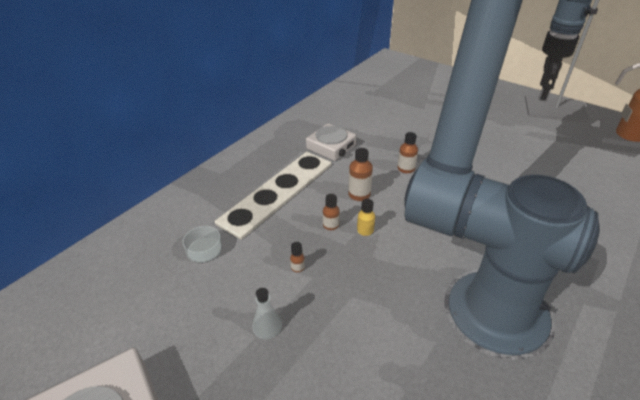

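```bash
python3 - <<'E'
import cv2
i=cv2.imread('pics/side0.png')[100:330,220:440]; cv2.imwrite('pics/crop0.png',cv2.resize(i,None,fx=2.6,fy=2.6,interpolation=cv2.INTER_CUBIC))
E
```

```text
(no output)
```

View pics/crop0.png

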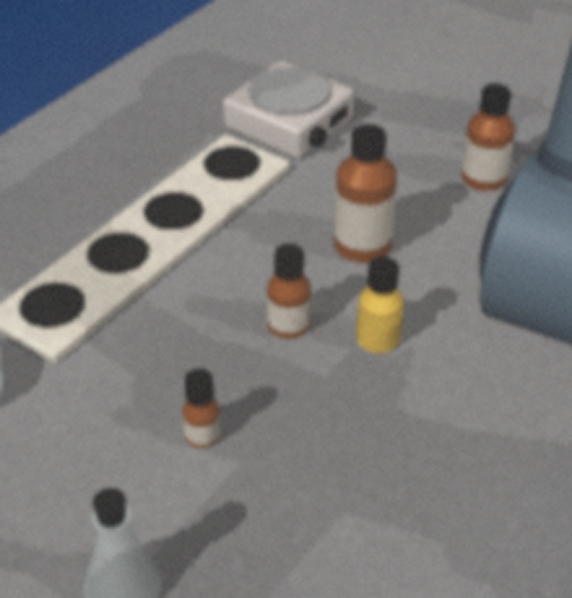

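The top view shows, in columns × rows:
- **Stirrer and dish:** the stirrer is at (468,140), at the -y end. The dish is at (200,140).
- **Discs:** they sit at columns 264, 311, 354 and 406.

There are five bottle-like things, confirmed in the enlarged crop (pixels from the side view):
- **bottle_250:** the tallest brown one, (360,175).
- **bottle_125:** brown, (408,155).
- **bottle_60:** brown with a white band, (331,213).
- **bottle_30:** (297,258).
- **Look-alike:** the yellow one at (366,218) has no band, so I leave it alone.

So the order is 30→a (-y end), 60→b, 125→c, 250→d.

```bash
cat > h.py <<'E'
from station import manip, viewer, boxes_of, masks_of, tip_of
import cv2, numpy as np
def ray(p,u,v,z):
    K=np.array(p['camera_matrix']);R=np.array(p['rotation']);t=np.array(p['xyz'])
    d=R@np.linalg.inv(K)@np.array([u,v,1.]); return (t+d*(z-t[2])/d[2])
def proj(p,X):
    K=np.array(p['camera_matrix']);R=np.array(p['rotation']);t=np.array(p['xyz'])
    c=K@(R.T@(np.array(X)-t)); return c[:2]/c[2]
def dark(p,xy,z,r,win=1.5,th=62):
    """centroid of dark disc near xy at height z"""
    u,v=proj(p,[*xy,z]); f=p['camera_matrix'][0][0]; 
    d=np.linalg.norm(np.array([*xy,z])-np.array(p['xyz'])); w=f*r/d*win
    g=p['pixels'].max(2).astype(int); yy,xx=np.mgrid[:400,:640]
    m=((g<th)&(np.hypot(xx-u,yy-v)<w)).astype(np.uint8)
    n,l,s,c=cv2.connectedComponentsWithStats(m)
    if n<2:return None
    k=1+np.argmax(s[1:,4]); 
    return ray(p,*c[k],z)[:2].round(4), s[k,4], s[k,2:4], (2*f*r/d)
PADS={'a':(.665,-.17),'b':(.663,-.057),'c':(.663,.034),'d':(.661,.134)}
B={'30':(.436,.167,.078,.013),'60':(.457,.0025,.098,.015),'125':(.415,-.3365,.122,.0165),'250':(.463,-.152,.150,.018)}
E
python3 - <<'E'
from h import *
for n in ['top','side']:
    p=viewer.read_camera(n)
    for k,xy in PADS.items(): print(n,k,dark(p,xy,.017,.034,1.25))
    for k,(x,y,h,r) in B.items(): print(n,k,dark(p,(x,y),h if n=='top' else h-.012,r,1.6))
E
```

```text
top a (array([ 0.6633, -0.1703]), np.int32(717), array([30, 30], dtype=int32), np.float64(30.99327740785616))
top b (array([ 0.6589, -0.0685]), np.int32(481), array([23, 30], dtype=int32), np.float64(31.537414141382893))
top c (array([0.6563, 0.0261]), np.int32(372), array([21, 28], dtype=int32), np.float64(31.567652195727863))
top d (array([0.6617, 0.1394]), np.int32(508), array([24, 30], dtype=int32), np.float64(31.20309037971537))
top 30 (array([0.4346, 0.1633]), np.int32(139), array([14, 12], dtype=int32), np.float64(12.999890370762937))
top 60 (array([ 0.4564, -0.0008]), np.int32(170), array([15, 15], dtype=int32), np.float64(15.798858849929113))
top 125 (array([ 0.4174, -0.334 ]), np.int32(331), array([23, 18], dtype=int32), np.float64(16.260647469290532))
top 250 (array([ 0.4655, -0.1493]), np.int32(334), array([21, 20], dtype=int32), np.float64(19.935365693359042))
side a (array([ 0.6626, -0.1659]), np.int32(151), array([19, 10], dtype=int32), np.float64(21.8898205701244))
side b (array([ 0.6596, -0.0559]), np.int32(185), array([20, 12], dtype=int32), np.float64(23.034122136930826))
side c (array([0.6613, 0.0351]), np.int32(215), array([21, 13], dtype=int32), np.float64(23.94045323307995))
side d (array([0.6604, 0.1359]), np.int32(248), array([22, 15], dtype=int32), np.float64(24.932015077572466))
side 30 (array([0.4343, 0.1689]), np.int32(102), array([10, 12], dtype=int32), np.float64(11.06974906105334))
side 60 (array([0.4557, 0.0022]), np.int32(103), array([10, 12], dtype=int32), np.float64(11.787065158910618))
side 125 (array([ 0.4159, -0.3355]), np.int32(95), array([11, 11], dtype=int32), np.float64(10.974841647722762))
side 250 (array([ 0.4654, -0.1491]), np.int32(129), array([12, 12], dtype=int32), np.float64(13.298697432938331))
```

```bash
python3 - <<'E'
from h import *
for n in ['top','side']:
    p=viewer.read_camera(n)
    for th in (90,120): 
      for k,xy in PADS.items(): print(n,th,k,dark(p,xy,.017,.034,1.25,th))
o=manip.get_obs(); print(o['eef_pos'],np.degrees(np.arctan2(o['orientation'][1][0],o['orientation'][0][0])))
E
```

```text
top 90 a (array([ 0.6632, -0.1702]), np.int32(734), array([30, 30], dtype=int32), np.float64(30.99327740785616))
top 90 b (array([ 0.6603, -0.06  ]), np.int32(725), array([30, 31], dtype=int32), np.float64(31.537414141382893))
top 90 c (array([0.6612, 0.0309]), np.int32(715), array([30, 30], dtype=int32), np.float64(31.567652195727863))
top 90 d (array([0.6606, 0.1325]), np.int32(713), array([30, 30], dtype=int32), np.float64(31.20309037971537))
top 120 a (array([ 0.6633, -0.1702]), np.int32(759), array([32, 31], dtype=int32), np.float64(30.99327740785616))
top 120 b (array([ 0.6603, -0.0597]), np.int32(754), array([32, 31], dtype=int32), np.float64(31.537414141382893))
top 120 c (array([0.6616, 0.031 ]), np.int32(748), array([31, 31], dtype=int32), np.float64(31.567652195727863))
top 120 d (array([0.6605, 0.1323]), np.int32(749), array([31, 31], dtype=int32), np.float64(31.20309037971537))
side 90 a (array([ 0.663 , -0.1667]), np.int32(181), array([20, 11], dtype=int32), np.float64(21.8898205701244))
side 90 b (array([ 0.6598, -0.0559]), np.int32(216), array([21, 13], dtype=int32), np.float64(23.034122136930826))
side 90 c (array([0.6618, 0.0348]), np.int32(254), array([23, 15], dtype=int32), np.float64(23.94045323307995))
side 90 d (array([0.6603, 0.1358]), np.int32(296), array([24, 16], dtype=int32), np.float64(24.932015077572466))
side 120 a (array([ 0.6624, -0.1662]), np.int32(204), array([21, 13], dtype=int32), np.float64(21.8898205701244))
side 120 b (array([ 0.6595, -0.0561]), np.int32(245), array([22, 14], dtype=int32), np.float64(23.034122136930826))
side 120 c (array([0.6611, 0.0351]), np.int32(283), array([23, 15], dtype=int32), np.float64(23.94045323307995))
side 120 d (array([0.6602, 0.136 ]), np.int32(329), array([25, 17], dtype=int32), np.float64(24.932015077572466))
[ 0.14661003 -0.55603808  0.23130242] 14.770506671449812
```

Call:
carry_out:
  rows:
    - {"slide":[0.03,0.026,0],"turn":[0,0,8],"claw":-1}
    - {"slide":[0.03,0.026,0],"turn":[0,0,8],"claw":-1}
    - {"slide":[0.03,0.026,0],"turn":[0,0,8],"claw":-1}
    - {"slide":[0.03,0.026,0],"turn":[0,0,8],"claw":-1}
    - {"slide":[0.03,0.026,0],"turn":[0,0,8],"claw":-1}
    - {"slide":[0.03,0.026,0],"turn":[0,0,8],"claw":-1}
    - {"slide":[0.03,0.026,0],"turn":[0,0,8],"claw":-1}
    - {"slide":[0.03,0.026,0],"turn":[0,0,8],"claw":-1}
  newtons: 50

```text
time: 2.1
eef_pos: [0.3877, -0.3469, 0.2315]
orientation: [[0.189, 0.982, 0.0], [0.982, -0.189, -0.0], [-0.0, 0.0, -1.0]]
force: [1.2, 0.0, 0.0]
opening: 0.998
```

Call:
carry_out:
  rows:
    - {"slide":[0.004,0.04,0],"turn":[0,0,5.5],"claw":-1}
    - {"slide":[0.004,0.04,0],"turn":[0,0,5.4],"claw":-1}
    - {"slide":[0.004,0.04,0],"turn":[0,0,0],"claw":-1}
    - {"slide":[0.004,0.04,0],"turn":[0,0,0],"claw":-1}
    - {"slide":[0.004,0.04,0],"turn":[0,0,0],"claw":-1}
    - {"slide":[0.004,0.04,0],"turn":[0,0,0],"claw":-1}
    - {"slide":[0.004,0.04,0],"turn":[0,0,0],"claw":-1}
    - {"slide":[0.004,0.04,0],"turn":[0,0,0],"claw":-1}

```text
time: 2.9
eef_pos: [0.4186, -0.0265, 0.2316]
orientation: [[0.006, 1.0, 0.001], [1.0, -0.006, -0.0], [-0.0, 0.001, -1.0]]
force: [-0.1, -0.4, -0.0]
opening: 1.002
```

Call:
carry_out:
  rows:
    - {"slide":[0.003,0.04,0],"turn":[0,0,0],"claw":-1}
    - {"slide":[0.003,0.04,0],"turn":[0,0,0],"claw":-1}
    - {"slide":[0.003,0.04,0],"turn":[0,0,0],"claw":-1}
    - {"slide":[0.003,0.04,0],"turn":[0,0,0],"claw":-1}
    - {"slide":[0.002,0.034,0],"turn":[0,0,0],"claw":-1}
    - {"slide":[0,0,0],"turn":[0,0,0],"claw":-1}

```text
time: 3.5
eef_pos: [0.4327, 0.1693, 0.2314]
orientation: [[0.0, 1.0, 0.001], [1.0, -0.0, 0.001], [0.001, 0.001, -1.0]]
force: [0.4, -0.8, -0.0]
opening: 0.998
```

Call:
carry_out:
  rows:
    - {"slide":[0.002,-0.002,-0.035],"turn":[0,0,0],"claw":-1}
    - {"slide":[0,0,-0.035],"turn":[0,0,0],"claw":-1}
    - {"slide":[0,0,-0.035],"turn":[0,0,0],"claw":-1}
    - {"slide":[0,0,-0.03],"turn":[0,0,0],"claw":-1}
    - {"slide":[0,0,-0.025],"turn":[0,0,0],"claw":-1}
    - {"slide":[0,0,-0.02],"turn":[0,0,0],"claw":-1}
    - {"slide":[0,0,0],"turn":[0,0,0],"claw":-1}

```text
time: 4.2
eef_pos: [0.432, 0.1626, 0.049]
orientation: [[0.007, 1.0, -0.005], [1.0, -0.007, -0.002], [-0.002, -0.005, -1.0]]
force: [-0.5, -0.2, -0.4]
opening: 0.997
```

Call:
carry_out:
  rows:
    - {"slide":[0,0,0],"turn":[0,0,0],"claw":1}
    - {"slide":[0,0,0],"turn":[0,0,0],"claw":1}
    - {"slide":[0,0,0],"turn":[0,0,0],"claw":1}
    - {"slide":[0,0,0],"turn":[0,0,0],"claw":1}
    - {"slide":[0,0,0],"turn":[0,0,0],"claw":1}
    - {"slide":[0,0,0],"turn":[0,0,0],"claw":1}
    - {"slide":[0,0,0],"turn":[0,0,0],"claw":1}
    - {"slide":[0,0,0],"turn":[0,0,0],"claw":1}

```text
time: 5.0
eef_pos: [0.4354, 0.1642, 0.0523]
orientation: [[0.006, 1.0, 0.002], [1.0, -0.006, 0.0], [0.0, 0.002, -1.0]]
force: [-1.2, -0.7, 5.6]
opening: 0.286
```

```bash
python3 - <<'E'
from h import *
p=viewer.read_camera('side'); cv2.imwrite('pics/g30.png',cv2.resize(p['pixels'][170:350,200:400,::-1],None,fx=3,fy=3))
print(manip.get_obs()['opening'])
E
```

```text
0.28642728255736816
```

View pics/g30.png

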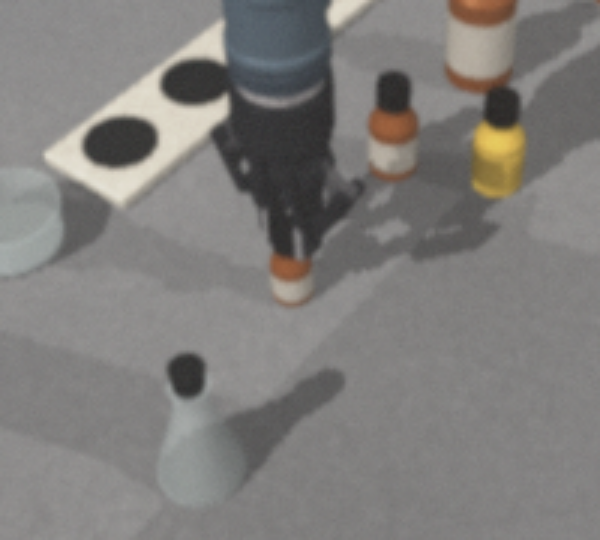

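Call:
carry_out:
  rows:
    - {"slide":[0,0,0.02],"turn":[0,0,0],"claw":1}
    - {"slide":[0,0,0.03],"turn":[0,0,0],"claw":1}
    - {"slide":[0,0,0.03],"turn":[0,0,0],"claw":1}
    - {"slide":[0.01,-0.01,0.02],"turn":[0,0,0],"claw":1}
    - {"slide":[0.02,-0.03,0],"turn":[0,0,0],"claw":1}
    - {"slide":[0.022,-0.032,0],"turn":[0,0,0],"claw":1}
    - {"slide":[0.022,-0.032,0],"turn":[0,0,0],"claw":1}
    - {"slide":[0.022,-0.032,0],"turn":[0,0,0],"claw":1}

```text
time: 5.85
eef_pos: [0.5312, 0.0267, 0.1514]
orientation: [[0.005, 1.0, 0.0], [1.0, -0.005, 0.0], [0.0, 0.0, -1.0]]
force: [0.6, 0.5, -1.2]
opening: 0.284
```

Call:
carry_out:
  rows:
    - {"slide":[0.022,-0.032,0],"turn":[0,0,0],"claw":1}
    - {"slide":[0.022,-0.032,0],"turn":[0,0,0],"claw":1}
    - {"slide":[0.022,-0.032,0],"turn":[0,0,0],"claw":1}
    - {"slide":[0.022,-0.032,0],"turn":[0,0,0],"claw":1}
    - {"slide":[0.022,-0.032,0],"turn":[0,0,0],"claw":1}
    - {"slide":[0.015,-0.025,0],"turn":[0,0,0],"claw":1}
    - {"slide":[0,0,0],"turn":[0,0,0],"claw":1}
    - {"slide":[0,0,0],"turn":[0,0,0],"claw":1}

```text
time: 6.65
eef_pos: [0.6554, -0.1573, 0.1506]
orientation: [[0.007, 1.0, -0.001], [1.0, -0.007, 0.001], [0.001, -0.001, -1.0]]
force: [0.1, 0.2, -0.9]
opening: 0.285
```

Call:
carry_out:
  rows:
    - {"slide":[0.008,-0.013,0],"turn":[0,0,0],"claw":1}
    - {"slide":[0,0,-0.02],"turn":[0,0,0],"claw":1}
    - {"slide":[0,0,-0.02],"turn":[0,0,0],"claw":1}
    - {"slide":[0,0,-0.02],"turn":[0,0,0],"claw":1}
    - {"slide":[0,0,-0.01],"turn":[0,0,0],"claw":1}
    - {"slide":[0,0,-0.005],"turn":[0,0,0],"claw":1}
    - {"slide":[0,0,0],"turn":[0,0,0],"claw":1}

```text
time: 7.35
eef_pos: [0.6631, -0.1692, 0.0761]
orientation: [[0.005, 1.0, -0.001], [1.0, -0.005, 0.0], [0.0, -0.001, -1.0]]
force: [-0.2, 0.9, -0.8]
opening: 0.284
```

```bash
python3 - <<'E'
from h import *
p=viewer.read_camera('side'); cv2.imwrite('pics/p30.png',cv2.resize(p['pixels'][80:260,220:420,::-1],None,fx=3,fy=3))
print(manip.get_obs()['eef_pos'])
E
```

```text
[ 0.66373832 -0.1696498   0.07695262]
```

View pics/p30.png

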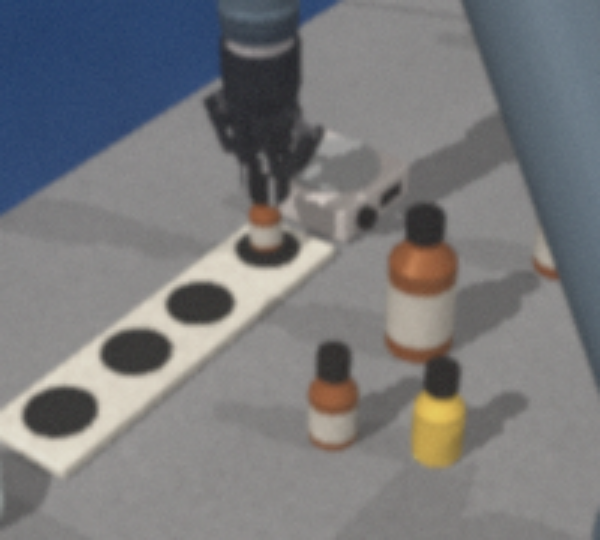

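Bottle_30 hangs about 7 mm above disc a, at crop (265,235), and is centred on it. I lower it slowly until it touches.

Call:
carry_out:
  rows:
    - {"slide":[0,0,-0.003],"turn":[0,0,0],"claw":1}
    - {"slide":[0,0,-0.002],"turn":[0,0,0],"claw":1}
    - {"slide":[0,0,-0.002],"turn":[0,0,0],"claw":1}
    - {"slide":[0,0,0],"turn":[0,0,0],"claw":1}

```text
time: 7.8
eef_pos: [0.6638, -0.1702, 0.0695]
orientation: [[0.006, 1.0, 0.001], [1.0, -0.006, -0.0], [-0.0, 0.001, -1.0]]
force: [-0.4, 0.3, -0.3]
opening: 0.284
```

Call:
carry_out:
  rows:
    - {"slide":[0,0,-0.001],"turn":[0,0,0],"claw":1}
    - {"slide":[0,0,-0.001],"turn":[0,0,0],"claw":1}
    - {"slide":[0,0,0],"turn":[0,0,0],"claw":1}

```text
time: 8.1
eef_pos: [0.664, -0.1704, 0.0694]
orientation: [[0.006, 1.0, 0.002], [1.0, -0.006, -0.001], [-0.001, 0.002, -1.0]]
force: [-2.7, 0.2, 8.3]
opening: 0.285
```

Call:
carry_out:
  rows:
    - {"slide":[0,0,0],"turn":[0,0,0],"claw":0.2}
    - {"slide":[0,0,0],"turn":[0,0,0],"claw":-0.2}
    - {"slide":[0,0,0],"turn":[0,0,0],"claw":-0.6}
    - {"slide":[0,0,0],"turn":[0,0,0],"claw":-1}
    - {"slide":[0,0,0],"turn":[0,0,0],"claw":-1}
    - {"slide":[0,0,0],"turn":[0,0,0],"claw":-1}
    - {"slide":[0,0,0.02],"turn":[0,0,0],"claw":-1}
    - {"slide":[0,0,0.04],"turn":[0,0,0],"claw":-1}

```text
time: 8.9
eef_pos: [0.6607, -0.169, 0.1237]
orientation: [[0.006, 1.0, -0.008], [1.0, -0.006, 0.003], [0.003, -0.008, -1.0]]
force: [0.5, -0.3, 0.5]
opening: 1.001
```

Call:
carry_out:
  rows:
    - {"slide":[0,0,0.04],"turn":[0,0,0],"claw":-1}
    - {"slide":[-0.02,0.02,0.03],"turn":[0,0,0],"claw":-1}
    - {"slide":[-0.04,0.03,0],"turn":[0,0,0],"claw":-1}
    - {"slide":[-0.04,0.03,0],"turn":[0,0,0],"claw":-1}
    - {"slide":[-0.04,0.03,0],"turn":[0,0,0],"claw":-1}
    - {"slide":[-0.04,0.03,0],"turn":[0,0,0],"claw":-1}
    - {"slide":[-0.027,0.031,0],"turn":[0,0,0],"claw":-1}
    - {"slide":[0,0,0],"turn":[0,0,0],"claw":-1}

```text
time: 9.7
eef_pos: [0.452, 0.004, 0.1972]
orientation: [[0.002, 1.0, -0.003], [1.0, -0.002, 0.002], [0.002, -0.003, -1.0]]
force: [0.9, -0.3, -0.2]
opening: 1.0
```

```bash
python3 - <<'E'
from h import *
p=viewer.read_camera('side'); cv2.imwrite('pics/r30.png',cv2.resize(p['pixels'][80:260,220:420,::-1],None,fx=3,fy=3))
print(manip.get_obs()['eef_pos'])
for d in tip_of('bottle_30',p): print(d['confidence'],p['rotation']@np.array(d['location'])+p['xyz'])
print(dark(p,(.663,-.168),.083,.013,1.3))
E
```

```text
[0.45471364 0.00235802 0.19755395]
0.77 [ 0.36966382 -0.03315179  0.00182141]
0.76 [ 0.46233919 -0.15141088  0.00264282]
0.75 [ 0.66425294 -0.16341354  0.01506752]
0.73 [0.45545853 0.00047737 0.00371834]
0.56 [ 0.41515412 -0.33683387 -0.00278791]
(array([ 0.6648, -0.1696]), np.int32(64), array([ 9, 11], dtype=int32), np.float64(8.620606347242235))
```

View pics/r30.png

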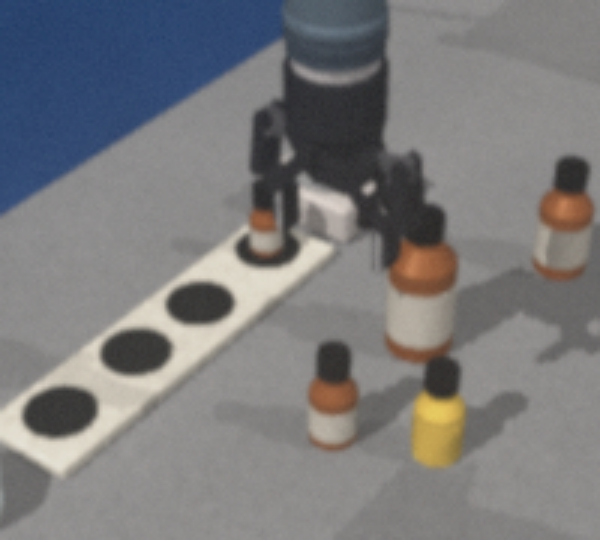

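Bottle_30 stands upright and centred on disc a. Next is bottle_60.

Call:
carry_out:
  rows:
    - {"slide":[0.002,-0.001,-0.025],"turn":[0,0,0],"claw":-1}
    - {"slide":[0,0,-0.03],"turn":[0,0,0],"claw":-1}
    - {"slide":[0,0,-0.03],"turn":[0,0,0],"claw":-1}
    - {"slide":[0,0,-0.025],"turn":[0,0,0],"claw":-1}
    - {"slide":[0,0,-0.015],"turn":[0,0,0],"claw":-1}
    - {"slide":[0,0,0],"turn":[0,0,0],"claw":-1}
    - {"slide":[0,0,0],"turn":[0,0,0],"claw":-1}

```text
time: 10.5
eef_pos: [0.4597, -0.0007, 0.0725]
orientation: [[0.007, 1.0, 0.0], [1.0, -0.007, -0.0], [-0.0, 0.0, -1.0]]
force: [-0.4, -0.2, 0.6]
opening: 0.999
```

Call:
carry_out:
  rows:
    - {"slide":[0,0,0],"turn":[0,0,0],"claw":1}
    - {"slide":[0,0,0],"turn":[0,0,0],"claw":1}
    - {"slide":[0,0,0],"turn":[0,0,0],"claw":1}
    - {"slide":[0,0,0],"turn":[0,0,0],"claw":1}
    - {"slide":[0,0,0],"turn":[0,0,0],"claw":1}
    - {"slide":[0,0,0],"turn":[0,0,0],"claw":1}
    - {"slide":[0,0,0],"turn":[0,0,0],"claw":1}
    - {"slide":[0,0,0],"turn":[0,0,0],"claw":1}

```text
time: 11.3
eef_pos: [0.4586, -0.0001, 0.073]
orientation: [[0.006, 1.0, 0.001], [1.0, -0.006, -0.0], [-0.0, 0.001, -1.0]]
force: [-1.2, -0.2, 5.1]
opening: 0.337
```

Call:
carry_out:
  rows:
    - {"slide":[0,0,0.015],"turn":[0,0,0],"claw":1}
    - {"slide":[0,0,0.025],"turn":[0,0,0],"claw":1}
    - {"slide":[0.01,-0.003,0.02],"turn":[0,0,0],"claw":1}
    - {"slide":[0.03,-0.009,0],"turn":[0,0,0],"claw":1}
    - {"slide":[0.03,-0.009,0],"turn":[0,0,0],"claw":1}
    - {"slide":[0.03,-0.009,0],"turn":[0,0,0],"claw":1}
    - {"slide":[0.03,-0.009,0],"turn":[0,0,0],"claw":1}
    - {"slide":[0.03,-0.009,0],"turn":[0,0,0],"claw":1}

```text
time: 12.1
eef_pos: [0.6194, -0.0483, 0.1319]
orientation: [[0.006, 1.0, -0.001], [1.0, -0.006, 0.0], [0.0, -0.001, -1.0]]
force: [0.1, -0.7, -1.0]
opening: 0.333
```

Call:
carry_out:
  rows:
    - {"slide":[0.03,-0.008,0],"turn":[0,0,0],"claw":1}
    - {"slide":[0.01,-0.002,0],"turn":[0,0,0],"claw":1}
    - {"slide":[0,0,0],"turn":[0,0,0],"claw":1}
    - {"slide":[0,0,0],"turn":[0,0,0],"claw":1}

```text
time: 12.5
eef_pos: [0.6578, -0.0578, 0.1317]
orientation: [[0.006, 1.0, -0.002], [1.0, -0.006, 0.0], [0.0, -0.002, -1.0]]
force: [-0.4, 0.4, -1.7]
opening: 0.335
```

Call:
carry_out:
  rows:
    - {"slide":[0.002,0,-0.02],"turn":[0,0,0],"claw":1}
    - {"slide":[0,0,-0.01],"turn":[0,0,0],"claw":1}
    - {"slide":[0,0,-0.005],"turn":[0,0,0],"claw":1}
    - {"slide":[0,0,-0.003],"turn":[0,0,0],"claw":1}
    - {"slide":[0,0,-0.002],"turn":[0,0,0],"claw":1}
    - {"slide":[0,0,-0.001],"turn":[0,0,0],"claw":1}
    - {"slide":[0,0,-0.001],"turn":[0,0,0],"claw":1}
    - {"slide":[0,0,0],"turn":[0,0,0],"claw":1}

```text
time: 13.3
eef_pos: [0.6608, -0.0581, 0.0906]
orientation: [[0.006, 1.0, 0.001], [1.0, -0.006, -0.0], [-0.0, 0.001, -1.0]]
force: [-0.4, -0.6, -0.6]
opening: 0.333
```

Call:
carry_out:
  rows:
    - {"slide":[0,0,-0.001],"turn":[0,0,0],"claw":1}
    - {"slide":[0,0,-0.001],"turn":[0,0,0],"claw":1}
    - {"slide":[0,0,0],"turn":[0,0,0],"claw":1}

```text
time: 13.6
eef_pos: [0.661, -0.0582, 0.09]
orientation: [[0.006, 1.0, 0.002], [1.0, -0.006, -0.001], [-0.001, 0.002, -1.0]]
force: [-2.7, 0.4, 7.0]
opening: 0.338
```

Call:
carry_out:
  rows:
    - {"slide":[0,0,0],"turn":[0,0,0],"claw":0.2}
    - {"slide":[0,0,0],"turn":[0,0,0],"claw":-0.2}
    - {"slide":[0,0,0],"turn":[0,0,0],"claw":-0.6}
    - {"slide":[0,0,0],"turn":[0,0,0],"claw":-1}
    - {"slide":[0,0,0],"turn":[0,0,0],"claw":-1}
    - {"slide":[0,0,0],"turn":[0,0,0],"claw":-1}
    - {"slide":[0,0,0.02],"turn":[0,0,0],"claw":-1}
    - {"slide":[0,0,0.04],"turn":[0,0,0],"claw":-1}

```text
time: 14.4
eef_pos: [0.6577, -0.0575, 0.145]
orientation: [[0.006, 1.0, -0.008], [1.0, -0.006, 0.002], [0.001, -0.008, -1.0]]
force: [0.8, -0.1, -0.3]
opening: 0.999
```

Call:
carry_out:
  rows:
    - {"slide":[0,0,0.04],"turn":[0,0,0],"claw":-1}
    - {"slide":[-0.015,-0.018,0.03],"turn":[0,0,0],"claw":-1}
    - {"slide":[-0.025,-0.029,0],"turn":[0,0,0],"claw":-1}
    - {"slide":[-0.025,-0.029,0],"turn":[0,0,0],"claw":-1}
    - {"slide":[-0.025,-0.029,0],"turn":[0,0,0],"claw":-1}
    - {"slide":[-0.025,-0.029,0],"turn":[0,0,0],"claw":-1}
    - {"slide":[-0.025,-0.029,0],"turn":[0,0,0],"claw":-1}
    - {"slide":[-0.025,-0.029,0],"turn":[0,0,0],"claw":-1}

```text
time: 15.2
eef_pos: [0.4945, -0.251, 0.2185]
orientation: [[0.006, 1.0, 0.0], [1.0, -0.006, -0.0], [-0.0, 0.0, -1.0]]
force: [0.8, 0.0, 0.3]
opening: 0.997
```

Call:
carry_out:
  rows:
    - {"slide":[-0.025,-0.029,0],"turn":[0,0,0],"claw":-1}
    - {"slide":[-0.025,-0.029,0],"turn":[0,0,0],"claw":-1}
    - {"slide":[-0.025,-0.026,0],"turn":[0,0,0],"claw":-1}
    - {"slide":[0,0,0],"turn":[0,0,0],"claw":-1}
    - {"slide":[0,0,0],"turn":[0,0,0],"claw":-1}

```text
time: 15.7
eef_pos: [0.4203, -0.3344, 0.2184]
orientation: [[0.008, 1.0, 0.001], [1.0, -0.008, 0.0], [0.0, 0.001, -1.0]]
force: [-0.5, 0.1, 0.1]
opening: 0.998
```

```bash
python3 - <<'E'
from h import *
print(manip.get_obs()['eef_pos'])
p=viewer.read_camera('side'); cv2.imwrite('pics/r60.png',cv2.resize(p['pixels'][80:260,220:460,::-1],None,fx=3,fy=3))
for d in tip_of('bottle_30',p): print(d['confidence'],p['rotation']@np.array(d['location'])+p['xyz'])
E
```

```text
[ 0.42025879 -0.33439201  0.21840033]
0.92 [ 4.15128464e-01 -3.35212225e-01 -2.21197963e-05]
0.77 [ 0.45962309 -0.15194358  0.00167897]
0.75 [ 0.65505872 -0.05451313  0.01717409]
0.74 [ 0.36826382 -0.03296232  0.00188535]
0.59 [ 0.66555952 -0.16548332  0.01571471]
```

View pics/r60.png

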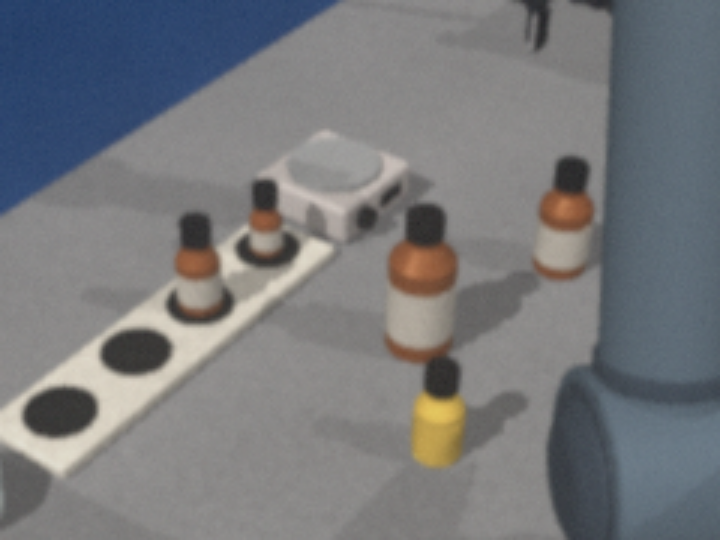

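Bottles 30 and 60 both stand upright on their discs, at crop (265,235) and (198,280). Now bottle_125.

Call:
carry_out:
  rows:
    - {"slide":[-0.004,-0.001,-0.025],"turn":[0,0,0],"claw":-1}
    - {"slide":[0,0,-0.03],"turn":[0,0,0],"claw":-1}
    - {"slide":[0,0,-0.03],"turn":[0,0,0],"claw":-1}
    - {"slide":[0,0,-0.02],"turn":[0,0,0],"claw":-1}
    - {"slide":[0,0,-0.015],"turn":[0,0,0],"claw":-1}
    - {"slide":[0,0,0],"turn":[0,0,0],"claw":-1}
    - {"slide":[0,0,0],"turn":[0,0,0],"claw":-1}

```text
time: 16.5
eef_pos: [0.4173, -0.3342, 0.0986]
orientation: [[0.004, 1.0, -0.0], [1.0, -0.004, 0.0], [0.0, -0.0, -1.0]]
force: [-0.7, 0.8, 0.6]
opening: 1.001
```

Call:
carry_out:
  rows:
    - {"slide":[0,0,0],"turn":[0,0,0],"claw":1}
    - {"slide":[0,0,0],"turn":[0,0,0],"claw":1}
    - {"slide":[0,0,0],"turn":[0,0,0],"claw":1}
    - {"slide":[0,0,0],"turn":[0,0,0],"claw":1}
    - {"slide":[0,0,0],"turn":[0,0,0],"claw":1}
    - {"slide":[0,0,0],"turn":[0,0,0],"claw":1}
    - {"slide":[0,0,0],"turn":[0,0,0],"claw":1}
    - {"slide":[0,0,0],"turn":[0,0,0],"claw":1}

```text
time: 17.3
eef_pos: [0.4168, -0.3355, 0.0992]
orientation: [[0.006, 1.0, 0.001], [1.0, -0.006, -0.001], [-0.001, 0.001, -1.0]]
force: [-1.7, 0.5, 5.4]
opening: 0.37
```

Call:
carry_out:
  rows:
    - {"slide":[0,0,0.015],"turn":[0,0,0],"claw":1}
    - {"slide":[0,0,0.025],"turn":[0,0,0],"claw":1}
    - {"slide":[0,0,0.03],"turn":[0,0,0],"claw":1}
    - {"slide":[0,0,0.03],"turn":[0,0,0],"claw":1}
    - {"slide":[0,0,0.03],"turn":[0,0,0],"claw":1}
    - {"slide":[0,0,0.025],"turn":[0,0,0],"claw":1}
    - {"slide":[0.01,0.015,0.01],"turn":[0,0,0],"claw":1}
    - {"slide":[0.02,0.03,0],"turn":[0,0,0],"claw":1}
  newtons: 70

```text
time: 18.1
eef_pos: [0.4469, -0.2919, 0.2648]
orientation: [[0.01, 1.0, 0.002], [1.0, -0.01, -0.003], [-0.003, 0.002, -1.0]]
force: [0.5, -0.2, -2.2]
opening: 0.366
```

Call:
carry_out:
  rows:
    - {"slide":[0.02,0.03,0],"turn":[0,0,0],"claw":1}
    - {"slide":[0.02,0.03,0],"turn":[0,0,0],"claw":1}
    - {"slide":[0.02,0.03,0],"turn":[0,0,0],"claw":1}
    - {"slide":[0.02,0.03,0],"turn":[0,0,0],"claw":1}
    - {"slide":[0.02,0.03,0],"turn":[0,0,0],"claw":1}
    - {"slide":[0.02,0.03,0],"turn":[0,0,0],"claw":1}
    - {"slide":[0.02,0.03,0],"turn":[0,0,0],"claw":1}
    - {"slide":[0.02,0.03,0],"turn":[0,0,0],"claw":1}

```text
time: 18.9
eef_pos: [0.6068, -0.0486, 0.2623]
orientation: [[0.006, 1.0, -0.002], [1.0, -0.006, 0.0], [0.0, -0.002, -1.0]]
force: [1.3, -0.2, -2.7]
opening: 0.362
```

Call:
carry_out:
  rows:
    - {"slide":[0.02,0.03,0],"turn":[0,0,0],"claw":1}
    - {"slide":[0.02,0.03,0],"turn":[0,0,0],"claw":1}
    - {"slide":[0.013,0.02,0],"turn":[0,0,0],"claw":1}
    - {"slide":[0,0,0],"turn":[0,0,0],"claw":1}
    - {"slide":[0,0,0],"turn":[0,0,0],"claw":1}

```text
time: 19.4
eef_pos: [0.6592, 0.0302, 0.262]
orientation: [[0.005, 1.0, -0.002], [1.0, -0.005, -0.0], [-0.0, -0.002, -1.0]]
force: [-0.1, 0.1, -3.2]
opening: 0.361
```

Call:
carry_out:
  rows:
    - {"slide":[0.002,0.003,-0.02],"turn":[0,0,0],"claw":1}
    - {"slide":[0,0,-0.03],"turn":[0,0,0],"claw":1}
    - {"slide":[0,0,-0.03],"turn":[0,0,0],"claw":1}
    - {"slide":[0,0,-0.03],"turn":[0,0,0],"claw":1}
    - {"slide":[0,0,-0.02],"turn":[0,0,0],"claw":1}
    - {"slide":[0,0,-0.008],"turn":[0,0,0],"claw":1}
    - {"slide":[0,0,-0.003],"turn":[0,0,0],"claw":1}
    - {"slide":[0,0,0],"turn":[0,0,0],"claw":1}

```text
time: 20.2
eef_pos: [0.6618, 0.0324, 0.123]
orientation: [[0.007, 1.0, 0.001], [1.0, -0.007, -0.0], [-0.0, 0.001, -1.0]]
force: [-0.2, 0.2, -2.4]
opening: 0.365
```

Call:
carry_out:
  rows:
    - {"slide":[0,0,-0.001],"turn":[0,0,0],"claw":1}
    - {"slide":[0,0,-0.001],"turn":[0,0,0],"claw":1}
    - {"slide":[0,0,-0.001],"turn":[0,0,0],"claw":1}
    - {"slide":[0,0,0],"turn":[0,0,0],"claw":1}

```text
time: 20.6
eef_pos: [0.6618, 0.033, 0.1196]
orientation: [[0.006, 1.0, 0.001], [1.0, -0.006, -0.0], [-0.0, 0.001, -1.0]]
force: [0.2, -0.0, -3.1]
opening: 0.364
```

Call:
carry_out:
  rows:
    - {"slide":[0,0,-0.002],"turn":[0,0,0],"claw":1}
    - {"slide":[0,0,-0.001],"turn":[0,0,0],"claw":1}
    - {"slide":[0,0,-0.001],"turn":[0,0,0],"claw":1}
    - {"slide":[0,0,0],"turn":[0,0,0],"claw":1}

```text
time: 21.0
eef_pos: [0.6617, 0.033, 0.1164]
orientation: [[0.006, 1.0, 0.001], [1.0, -0.006, -0.0], [-0.0, 0.001, -1.0]]
force: [-2.8, 0.5, 4.0]
opening: 0.362
```

Call:
carry_out:
  rows:
    - {"slide":[0,0,0],"turn":[0,0,0],"claw":0.1}
    - {"slide":[0,0,0],"turn":[0,0,0],"claw":-0.2}
    - {"slide":[0,0,0],"turn":[0,0,0],"claw":-0.6}
    - {"slide":[0,0,0],"turn":[0,0,0],"claw":-1}
    - {"slide":[0,0,0],"turn":[0,0,0],"claw":-1}
    - {"slide":[0,0,0],"turn":[0,0,0],"claw":-1}
    - {"slide":[0,0,0.02],"turn":[0,0,0],"claw":-1}
    - {"slide":[0,0,0.04],"turn":[0,0,0],"claw":-1}

```text
time: 21.8
eef_pos: [0.6588, 0.0331, 0.172]
orientation: [[0.006, 1.0, -0.008], [1.0, -0.006, 0.0], [0.0, -0.008, -1.0]]
force: [0.2, 0.1, -0.7]
opening: 0.998
```

Call:
carry_out:
  rows:
    - {"slide":[0,0,0.04],"turn":[0,0,0],"claw":-1}
    - {"slide":[-0.02,-0.02,0.02],"turn":[0,0,0],"claw":-1}
    - {"slide":[-0.03,-0.028,0],"turn":[0,0,0],"claw":-1}
    - {"slide":[-0.03,-0.028,0],"turn":[0,0,0],"claw":-1}
    - {"slide":[-0.03,-0.028,0],"turn":[0,0,0],"claw":-1}
    - {"slide":[-0.03,-0.028,0],"turn":[0,0,0],"claw":-1}
    - {"slide":[-0.03,-0.028,0],"turn":[0,0,0],"claw":-1}
    - {"slide":[-0.026,-0.022,0],"turn":[0,0,0],"claw":-1}

```text
time: 22.6
eef_pos: [0.464, -0.1502, 0.2355]
orientation: [[0.006, 1.0, 0.0], [1.0, -0.006, -0.001], [-0.001, 0.0, -1.0]]
force: [0.2, -1.0, 0.0]
opening: 1.001
```

Call:
carry_out:
  rows:
    - {"slide":[0,0,0],"turn":[0,0,0],"claw":-1}
    - {"slide":[0,0,0],"turn":[0,0,0],"claw":-1}

```text
time: 22.8
eef_pos: [0.4655, -0.1494, 0.2356]
orientation: [[0.007, 1.0, 0.001], [1.0, -0.007, 0.0], [0.0, 0.001, -1.0]]
force: [0.8, 0.1, 1.1]
opening: 0.997
```

```bash
python3 - <<'E'
from h import *
print(manip.get_obs()['eef_pos'])
p=viewer.read_camera('side'); cv2.imwrite('pics/r125.png',cv2.resize(p['pixels'][80:260,220:460,::-1],None,fx=3,fy=3))
for d in tip_of('bottle_30',p): print(d['confidence'],p['rotation']@np.array(d['location'])+p['xyz'])
E
```

```text
[ 0.46547966 -0.14940774  0.23563879]
0.97 [ 0.65921061 -0.05962961  0.02283743]
0.83 [0.65962038 0.03349579 0.01672497]
0.7 [ 4.62042193e-01 -1.52934132e-01 -2.84890472e-04]
0.68 [ 0.36679743 -0.03128712 -0.00109181]
0.67 [ 0.66680627 -0.16150425  0.01589525]
```

View pics/r125.png

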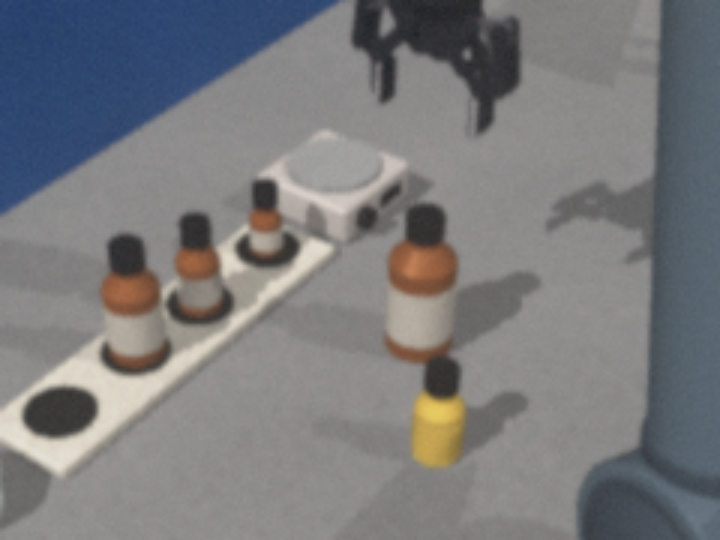

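Three bottles now stand upright on discs a to c. Only bottle_250 remains, at crop (422,285).

Call:
carry_out:
  rows:
    - {"slide":[-0.001,-0.001,-0.025],"turn":[0,0,0],"claw":-1}
    - {"slide":[0,0,-0.03],"turn":[0,0,0],"claw":-1}
    - {"slide":[0,0,-0.025],"turn":[0,0,0],"claw":-1}
    - {"slide":[0,0,-0.02],"turn":[0,0,0],"claw":-1}
    - {"slide":[0,0,-0.01],"turn":[0,0,0],"claw":-1}
    - {"slide":[0,0,0],"turn":[0,0,0],"claw":-1}
    - {"slide":[0,0,0],"turn":[0,0,0],"claw":-1}

```text
time: 23.6
eef_pos: [0.4654, -0.1499, 0.1259]
orientation: [[0.005, 1.0, 0.001], [1.0, -0.005, -0.0], [-0.0, 0.001, -1.0]]
force: [0.1, 0.0, 0.2]
opening: 1.001
```

Call:
carry_out:
  rows:
    - {"slide":[0,0,0],"turn":[0,0,0],"claw":1}
    - {"slide":[0,0,0],"turn":[0,0,0],"claw":1}
    - {"slide":[0,0,0],"turn":[0,0,0],"claw":1}
    - {"slide":[0,0,0],"turn":[0,0,0],"claw":1}
    - {"slide":[0,0,0],"turn":[0,0,0],"claw":1}
    - {"slide":[0,0,0],"turn":[0,0,0],"claw":1}
    - {"slide":[0,0,0],"turn":[0,0,0],"claw":1}
    - {"slide":[0,0,0],"turn":[0,0,0],"claw":1}
  newtons: 80

```text
time: 24.4
eef_pos: [0.4651, -0.1504, 0.1263]
orientation: [[0.006, 1.0, 0.002], [1.0, -0.006, -0.001], [-0.001, 0.002, -1.0]]
force: [-1.4, 0.9, 5.2]
opening: 0.396
```

Call:
carry_out:
  rows:
    - {"slide":[0,0,0.015],"turn":[0,0,0],"claw":1}
    - {"slide":[0,0,0.025],"turn":[0,0,0],"claw":1}
    - {"slide":[0,0,0.025],"turn":[0,0,0],"claw":1}
    - {"slide":[0.005,0.015,0],"turn":[0,0,0],"claw":1}
    - {"slide":[0.005,0.03,0],"turn":[0,0,0],"claw":1}
    - {"slide":[0.005,0.035,0],"turn":[0,0,0],"claw":1}
    - {"slide":[0.005,0.035,0],"turn":[0,0,0],"claw":1}
    - {"slide":[0.005,0.035,0],"turn":[0,0,0],"claw":1}

```text
time: 25.2
eef_pos: [0.4887, 0.0013, 0.1895]
orientation: [[0.006, 1.0, -0.002], [1.0, -0.006, 0.0], [0.0, -0.002, -1.0]]
force: [1.0, -0.0, -3.7]
opening: 0.398
```

Call:
carry_out:
  rows:
    - {"slide":[0,0.035,0],"turn":[0,0,0],"claw":1}
    - {"slide":[0,0.035,0],"turn":[0,0,0],"claw":1}
    - {"slide":[0,0.035,0],"turn":[0,0,0],"claw":1}
    - {"slide":[0.01,0.025,0],"turn":[0,0,0],"claw":1}
    - {"slide":[0.03,0.004,0],"turn":[0,0,0],"claw":1}
    - {"slide":[0.03,0,0],"turn":[0,0,0],"claw":1}
    - {"slide":[0.03,0,0],"turn":[0,0,0],"claw":1}
    - {"slide":[0.03,0,0],"turn":[0,0,0],"claw":1}

```text
time: 26.0
eef_pos: [0.6197, 0.134, 0.189]
orientation: [[0.005, 1.0, -0.003], [1.0, -0.005, -0.0], [-0.0, -0.003, -1.0]]
force: [0.1, -1.0, -4.3]
opening: 0.395
```

Call:
carry_out:
  rows:
    - {"slide":[0.025,0,0],"turn":[0,0,0],"claw":1}
    - {"slide":[0.015,0,0],"turn":[0,0,0],"claw":1}
    - {"slide":[0,0,0],"turn":[0,0,0],"claw":1}
    - {"slide":[0,0,0],"turn":[0,0,0],"claw":1}

```text
time: 26.4
eef_pos: [0.6586, 0.1338, 0.1889]
orientation: [[0.006, 1.0, -0.003], [1.0, -0.006, -0.0], [-0.0, -0.003, -1.0]]
force: [-0.0, -0.3, -4.1]
opening: 0.394
```

Call:
carry_out:
  rows:
    - {"slide":[0.002,0,-0.015],"turn":[0,0,0],"claw":1}
    - {"slide":[0,0,-0.015],"turn":[0,0,0],"claw":1}
    - {"slide":[0,0,-0.008],"turn":[0,0,0],"claw":1}
    - {"slide":[0,0,-0.003],"turn":[0,0,0],"claw":1}
    - {"slide":[0,0,-0.001],"turn":[0,0,0],"claw":1}
    - {"slide":[0,0,-0.001],"turn":[0,0,0],"claw":1}
    - {"slide":[0,0,0],"turn":[0,0,0],"claw":1}

```text
time: 27.1
eef_pos: [0.662, 0.134, 0.1481]
orientation: [[0.006, 1.0, 0.001], [1.0, -0.006, 0.0], [0.0, 0.001, -1.0]]
force: [0.8, 0.5, -4.9]
opening: 0.391
```

Call:
carry_out:
  rows:
    - {"slide":[0,0,-0.001],"turn":[0,0,0],"claw":1}
    - {"slide":[0,0,-0.001],"turn":[0,0,0],"claw":1}
    - {"slide":[0,0,0],"turn":[0,0,0],"claw":1}

```text
time: 27.4
eef_pos: [0.6616, 0.1339, 0.1453]
orientation: [[0.006, 1.0, -0.0], [1.0, -0.006, -0.0], [-0.0, -0.0, -1.0]]
force: [0.2, -0.2, -4.5]
opening: 0.391
```

Call:
carry_out:
  rows:
    - {"slide":[0,0,-0.001],"turn":[0,0,0],"claw":1}
    - {"slide":[0,0,-0.001],"turn":[0,0,0],"claw":1}
    - {"slide":[0,0,-0.001],"turn":[0,0,0],"claw":1}
    - {"slide":[0,0,0],"turn":[0,0,0],"claw":1}

```text
time: 27.8
eef_pos: [0.6617, 0.1341, 0.1435]
orientation: [[0.006, 1.0, 0.001], [1.0, -0.006, 0.0], [0.0, 0.001, -1.0]]
force: [-2.6, 0.1, 3.5]
opening: 0.394
```

Contact. I release, then retreat straight up and back.

Call:
carry_out:
  rows:
    - {"slide":[0,0,0],"turn":[0,0,0],"claw":0.1}
    - {"slide":[0,0,0],"turn":[0,0,0],"claw":-0.2}
    - {"slide":[0,0,0],"turn":[0,0,0],"claw":-0.6}
    - {"slide":[0,0,0],"turn":[0,0,0],"claw":-1}
    - {"slide":[0,0,0],"turn":[0,0,0],"claw":-1}
    - {"slide":[0,0,0],"turn":[0,0,0],"claw":-1}
    - {"slide":[0,0,0.02],"turn":[0,0,0],"claw":-1}
    - {"slide":[0,0,0.04],"turn":[0,0,0],"claw":-1}

```text
time: 28.6
eef_pos: [0.659, 0.1337, 0.1989]
orientation: [[0.006, 1.0, -0.008], [1.0, -0.006, -0.001], [-0.001, -0.008, -1.0]]
force: [0.5, -0.8, 0.1]
opening: 1.001
```

Call:
carry_out:
  rows:
    - {"slide":[0,0,0.03],"turn":[0,0,0],"claw":-1}
    - {"slide":[-0.03,0,0.01],"turn":[0,0,0],"claw":-1}
    - {"slide":[-0.04,0,0],"turn":[0,0,0],"claw":-1}
    - {"slide":[-0.04,0,0],"turn":[0,0,0],"claw":-1}
    - {"slide":[-0.04,0,0],"turn":[0,0,0],"claw":-1}
    - {"slide":[-0.04,-0.03,0],"turn":[0,0,0],"claw":-1}
    - {"slide":[-0.02,-0.03,0],"turn":[0,0,0],"claw":-1}
    - {"slide":[0,-0.03,0],"turn":[0,0,0],"claw":-1}

```text
time: 29.4
eef_pos: [0.4483, 0.0437, 0.2427]
orientation: [[0.004, 1.0, -0.001], [1.0, -0.004, 0.0], [0.0, -0.001, -1.0]]
force: [0.6, 0.2, 0.3]
opening: 1.002
```

Call:
carry_out:
  rows:
    - {"slide":[0,-0.04,0],"turn":[0,0,0],"claw":-1}
    - {"slide":[0,-0.04,0],"turn":[0,0,0],"claw":-1}
    - {"slide":[0,-0.04,0],"turn":[0,0,0],"claw":-1}
    - {"slide":[0,-0.04,0],"turn":[0,0,0],"claw":-1}
    - {"slide":[0,-0.04,0],"turn":[0,0,0],"claw":-1}
    - {"slide":[0,-0.04,0],"turn":[0,0,0],"claw":-1}
    - {"slide":[0,-0.04,0],"turn":[0,0,0],"claw":-1}
    - {"slide":[0,0,0],"turn":[0,0,0],"claw":-1}

```text
time: 30.2
eef_pos: [0.4517, -0.2405, 0.2422]
orientation: [[0.011, 1.0, 0.001], [1.0, -0.011, -0.002], [-0.002, 0.001, -1.0]]
force: [0.1, -0.3, -0.0]
opening: 1.0
```

```bash
python3 - <<'E'
from h import *
o=manip.get_obs();print(o['eef_pos'],o['force'])
P={'a':(.663,-.168,.078,.013),'b':(.660,-.058,.098,.015),'c':(.6615,.033,.122,.0165),'d':(.6605,.134,.15,.018)}
for n in ['top','side']:
    p=viewer.read_camera(n)
    cv2.imwrite(f'pics/end_{n}.png',p['pixels'][:,:,::-1] if n=='top' else cv2.resize(p['pixels'][80:280,180:440,::-1],None,fx=3,fy=3))
    for d in tip_of('bottle_30',p): print(n,round(d['confidence'],2),(p['rotation']@np.array(d['location'])+p['xyz']).round(4))
    for d in tip_of('flask',p)[:1]: print(n,'flask',(p['rotation']@np.array(d['location'])+p['xyz']).round(4))
    for k,(x,y,h,r) in P.items(): print(n,k,dark(p,(x,y),.017+h-(.004 if n=='top' else .012),r,1.3))
E
```

```text
[ 0.45171238 -0.24052439  0.24216421] [ 0.11839491 -0.29889597 -0.00797328]
top 0.78 [ 0.6665 -0.1703  0.0169]
top 0.75 [ 0.6557 -0.0573  0.015 ]
top 0.74 [ 0.3732 -0.0363  0.0004]
top 0.71 [0.6581 0.1287 0.0163]
top 0.63 [0.66   0.034  0.0148]
top flask [ 0.3843  0.3364 -0.0045]
top a (array([ 0.6615, -0.1668]), np.int32(175), array([15, 15], dtype=int32), np.float64(12.921395369144403))
top b (array([ 0.6561, -0.0583]), np.int32(192), array([17, 16], dtype=int32), np.float64(15.607454725709074))
top c (array([0.6539, 0.0235]), np.int32(112), array([13, 15], dtype=int32), np.float64(17.730035633859195))
top d (array([0.6595, 0.1309]), np.int32(348), array([21, 22], dtype=int32), np.float64(19.74442591131233))
side 0.93 [ 0.3711 -0.0333 -0.0011]
side 0.91 [0.6624 0.0331 0.0153]
side 0.82 [ 0.6678 -0.1635  0.0157]
side 0.75 [0.6598 0.1314 0.0173]
side 0.63 [ 0.6561 -0.0564  0.0211]
side flask [ 3.822e-01  3.333e-01 -1.000e-04]
side a (array([ 0.6632, -0.1646]), np.int32(49), array([6, 9], dtype=int32), np.float64(8.620606347242235))
side b (array([ 0.6589, -0.0561]), np.int32(80), array([ 9, 11], dtype=int32), np.float64(10.586841758548637))
side c (array([0.6614, 0.0313]), np.int32(115), array([11, 12], dtype=int32), np.float64(12.282775125706426))
side d (array([0.6621, 0.1347]), np.int32(160), array([14, 14], dtype=int32), np.float64(14.236677074865785))
```

View pics/end_side.png

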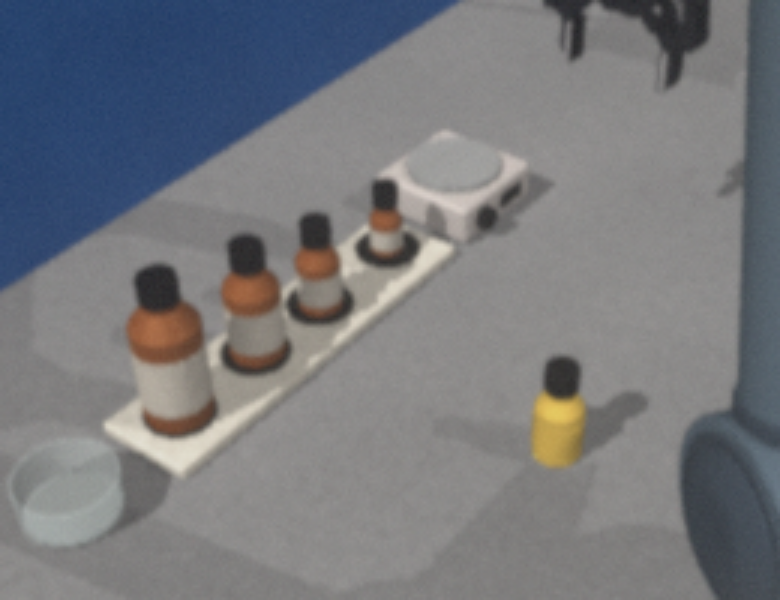

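View pics/end_top.png

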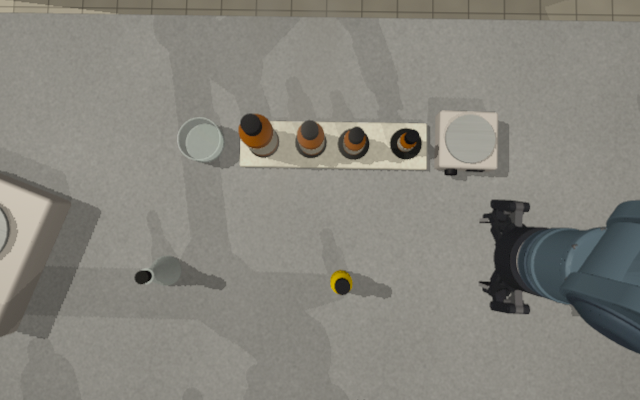

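All four bottles are upright and centred on their discs within about 5 mm. The flask at (165,272) and the yellow look-alike at (341,283) haven't moved. One estimate disagrees: the top-view cap position for disc c, whose blob was only partly dark under lighting. I hand in now.

```bash
python3 -c "
from station import manip
print(manip.finish_job())"
```

```text
the job is handed in; nothing more can be done
None
```

The four brown bottles stand on the discs in size order, and I handed the job in after about 30 s of robot time. The stirrer is at the -y end, so the order is 30 ml on pad_a, 60 on b, 125 on c and 250 on d. I picked each one up by the cap and set it down gently until it touched the disc.

In the last pictures from both cameras all four are upright. The network and cap estimates put each within about 6 mm of its disc's centre; the limit is 14 mm. The flask reads within about 5 mm of its first estimates, which is measuring noise, and the yellow look-alike has not moved. The gripper was open and clear of everything.

One check disagreed: the top-view cap measurement for the bottle on disc c read about 12 mm off. The dark threshold caught only part of that cap in the light. The other three readings for that bottle agreed to about 2 mm, so I discounted it.

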